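Turn the vial block in the slide-jaw clamp so its temperature strip can be read

TASK

The silver vial block stands in the loosened slide-jaw clamp with its orange temperature strip facing the blue sliding jaw. Turn the block a quarter turn so that the orange strip looks out of the clamp's open side towards you, standing flat on the clamp's bed in the middle of the jaws, then slide the blue jaw up against it so that it is held between both jaws, and let go.

Things in the scene. Friction and masses are not known exactly. Their poses are not given: they have to be found in the camera images.
- clamp: Fixed clamp: grey base 84 (x) by 204 mm (y), steel bed 14 mm above the desk; grey fixed jaw at -y, blue sliding jaw at +y, both 70 mm wide in x, tops 42 mm above the desk. Origin at desk level, below where the middle of the turned block belongs; fixed jaw's face at y = -27 mm, base from y = -63 to +141. x points away from the robot within 20 deg, z up; the open side towards you is -x.
- block: Silver vial block (not the black one), 36 (x) by 54 (y), 75 mm tall, 0.25 to 0.45 kg, two wells in the top. Origin: centre of underside, z up. Orange strip on its -x face, white label on +x. Starts on the clamp's bed, yaw 90 deg less than the clamp's (within 7), 3 to 17 mm to +y of the clamp's origin. Wanted: axes parallel to the clamp's, over its origin, held by the jaws across the 54 mm.
- jaw_post (a point): On the axis of the steel post (16 mm thick, 20 mm black cap) on the sliding jaw, 62 mm above the desk; the post spans 42 to 80 mm. It is 60 mm behind the jaw's face (to clamp +y). The jaw slides along clamp y only, about 3 N friction, and stays where left. Post at clamp y = 106 to 118 mm at the start (73 to 85 mm between jaws), 87 mm with the turned block held.
- strip (a point): Centre of the orange strip on the block's -x face: 18 mm from the block's middle, 50 mm above its underside. At the end it must be on the clamp's -x side, towards the robot.

How it is judged:
At the end, for the whole second after the job is handed in: Silver block stands on the clamp's bed (within 5 mm, upright within 5 deg), square within 10 deg, orange strip to the open front (-x), within 15 mm of the jaws' middle along x, 5 mm along y; sliding jaw against it (post at clamp y = 87 mm, within 4 mm); at rest (angle between the x axis of block and the x axis of clamp, either way round below 0.17 rad and z of block in the frame of clamp below 0.019 m and angle between block's own z axis and vertical below 0.09 rad and x of block in the frame of clamp between -0.015 and 0.015 m and y of block in the frame of clamp between -0.005 and 0.005 m and y of jaw_post in the frame of clamp between 0.083 and 0.091 m and linear speed of block below 0.02 m/s and x of strip in the frame of clamp below 0 m); the robot touches nothing.
It also fails if it takes over 46 s, if anything falls off the work surface, if the arm or the gripper's body presses on something with over 40 N, if the wrist force passes 120 N, or if a joint passes its speed limit or range.

ROBOT

A 6-joint arm with a two-finger parallel gripper is mounted at the origin on a cart in front of the work surface, level with it; the furniture and walls round the work are solid. World frame = base frame: x ahead of the robot, y to its left, z up, the work surface at z = 0. Lengths are in m, angles in rad, forces in N, time in s.
With the tool pointing down it reaches from about 0.3 to 0.875 m from the base axis. Payload 6.4 kg.
Tool frame: the origin (TCP) lies at the very end of the fingers, on their centre line; the grasp point (between the pads) lies 19 mm behind it; x points along the fingers, y is the direction in which the jaws open and shut, and the axes are right-handed (so a half turn about x gives the same grasp; the last joint's range is limited). The gripper opens to 85 mm and grips with 20 to 120 N. Pads are 22 mm wide; open, the fingers measure 114 mm over their backs; the gripper's body (76 mm by 85 mm) begins 54 mm behind the grasp point. The pads swing forward as they close: fully open they stand 13 mm farther back than shut.
Start: joints at [1.126, 0.181, 1.607, -0, 1.354, -0.206], TCP at [0.136, 0.559, 0.231] pointing down, gripper open.
Joint ranges: [-2.99, 2.99], [-0.89, 2.07], [0.3, 2.58], [-1.14, 4.28], [0, 2.63], [-3.12, 3.12]. Speed limits (rad/s): [2.57, 2.57, 3.01, 3.14, 3.14, 3.14].

INTERFACE

Orientations are given as a unit quaternion [w, x, y, z].
In Python, from bench import status, optics, hand_in gives the robot as it stands. The module is installed in compiled form; this text tells all that it offers.
- The arm moves only by the shell command python3 -m jog 'ROWS'. ROWS is JSON, one flat list of numbers, 5 for each row, row after row: the shift along the tool's x, y, z in mm, then the turn about the tool's x in degrees, then the opening in per cent of the stroke, from 0 (shut) to 100 (fully open). In form: [tx, ty, tz, yaw, gripper, tx, ty, tz, yaw, gripper, ...]. A call has exactly 5 rows; each row is the pose to reach, as a shift and turn from the pose commanded when the call began, along the tool's axes at that moment; what a row does not reach only later rows make up. A row lasts 1/10 s, in which the tool goes at most 50 mm and 8.59 degrees, less where a joint would pass 70% of its speed; a pose out of reach is approached as far as the arm can. A call with a gripper value outside its range is refused whole. The fingers move at their own pace and stop on an object; the grip force is fixed at half the most. Time passes only in rows, so rows that repeat a pose let the fingers close, or fill a call up. It gives the time, the measured TCP pose, the force and the opening at its end, in the units of the state.
- status.get_obs(): the state, without advancing time (a new reading comes with each control period).
- optics.camera(name): name is "side" or "top" or "wrist"; returns the picture (480x640x3 uint8, red, green, blue); there is no depth.
- optics.get_calibration(name): a dict with "vertical_fov" (degrees; the focal length in pixels is half the picture's height over the tangent of half this angle, whatever the lens; pixels are square), "cx", "cy" (the principal point, pixels), "extrinsics" (4x4, takes a point from camera to world coordinates). Camera axes: x right, y up, looking along -z (the intrinsics and any distortion apply to the point x, -y, -z); pixel columns grow to the right and rows downward; lengths in m; the calibration is good to about 2 mm. A picture is of the moment at which its call begins: read the wrist's pose just before it. get_calibration takes no time and is no camera call; for the wrist camera it gives the pose at the moment of the call.
- hand_in(): hands the job in, once; it reports no verdict.
The state is a dict: "time_s": time; "q": joint angles; "dq": joint speeds; "joint_efforts": joint torques, N m; "eef_pos": TCP position; "eef_rot": TCP orientation; "wrist_force": force on the tool from outside, world axes, zero at the start; "torque": the same for the moment, N m; "opening": opening from 0.0 (shut) to 1.0 (fully open).
Only numpy, scipy, OpenCV 4.12 (cv2) and the standard library are available. Lean on these libraries where they do the work, as an engineer would, in place of code of your own. Each camera call takes 0.05 s, during which the arm holds its last target. There are 200 camera calls.

## Working session

There is one attempt and no reset: what is moved stays moved. The work goes in short steps, Python scripts to look and compute and a shell command to move; the robot and the scene stay as the last step left them, time stands still between calls to the robot, and variables do not carry over. Pictures are saved under pics/ and viewed, on a budget of 10 in all, crops included, one or two more only if the job needs it, and the job is handed in when it is done.

```bash
ls; mkdir -p pics
python3 - <<'E'
from bench import status, optics
import cv2,numpy as np
o=status.get_obs(); print(o)
ims=[]
for n in("top","side"):
    print(n,optics.get_calibration(n))
    im=optics.camera(n)[:,:,::-1]; cv2.imwrite(f"pics/{n}0.png",im)
print(optics.get_calibration("wrist"))
cv2.imwrite("pics/wrist0.png",optics.camera("wrist")[:,:,::-1])
E
```

```text
pics
{'time_s': 0.0, 'q': array([ 1.12571114e+00,  1.81570588e-01,  1.60800006e+00,  1.15681848e-05,
        1.35381639e+00, -2.06278557e-01]), 'dq': array([ 0.00107187,  0.00014682,  0.00142006, -0.00039804,  0.00133957,
       -0.00012407]), 'joint_efforts': array([ 9.51847178e-04, -4.44880128e+01, -3.51338375e+01, -2.77016596e-05,
        9.24492051e-03, -1.06538727e-05]), 'eef_pos': array([0.13573554, 0.55817785, 0.23037139]), 'eef_rot': array([ 0.70186495,  0.08363147,  0.70227848, -0.08483104]), 'wrist_force': array([-0.04610101,  0.10837915, -0.37494788]), 'torque': array([-0.06655538, -0.01472174, -0.01043988]), 'opening': 0.9977099587772632}
top {'vertical_fov': 54.90759897516781, 'cx': 315.53416244659434, 'cy': 233.190499894125, 'extrinsics': array([[ 0.01829985,  0.99601074, -0.08733678,  0.48945231],
       [-0.99980331,  0.01756137, -0.0092165 ,  0.07735264],
       [-0.00764598,  0.08748826,  0.99613621,  0.93852583],
       [ 0.        ,  0.        ,  0.        ,  1.        ]])}
side {'vertical_fov': 42.860530951467204, 'cx': 329.2276148768158, 'cy': 239.25112813571522, 'extrinsics': array([[-0.96690604,  0.13516349, -0.21638748,  0.3622513 ],
       [-0.25445692, -0.57257875,  0.77936208,  0.7592912 ],
       [-0.01855757,  0.80863119,  0.58802314,  0.58801282],
       [ 0.        ,  0.        ,  0.        ,  1.        ]])}
{'vertical_fov': 66.63783588929333, 'cx': 322.272816225661, 'cy': 237.67306344680884, 'extrinsics': array([[ 0.23555722, -0.93600477, -0.26154896,  0.06979341],
       [ 0.97185522,  0.22598005,  0.06656156,  0.57459879],
       [-0.00319709, -0.26986678,  0.96289236,  0.37161327],
       [ 0.        ,  0.        ,  0.        ,  1.        ]])}
```

View pics/top0.png

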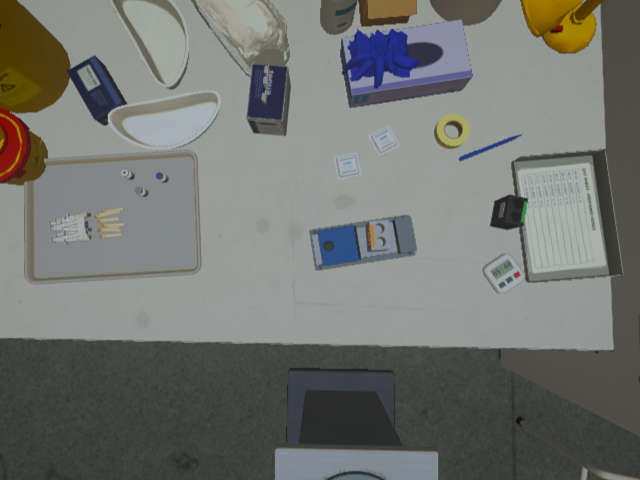

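View pics/side0.png

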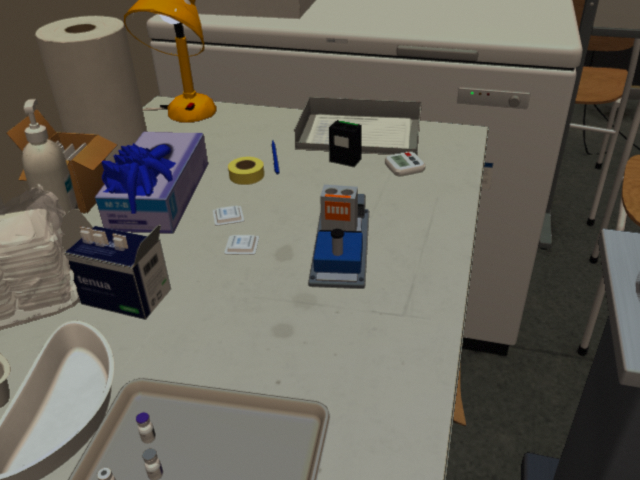

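The top view shows the clamp at about (313–415, 217–270), with the blue jaw and post on the left at (330, 245). The block's orange strip is at (372, 237), facing left (+y), and the black decoy stands clear at (510, 212). The side view agrees. Next I'll get rough positions, then look from the wrist.

```bash
cat > h.py <<'E'
import numpy as np, cv2
from bench import status, optics
from scipy.spatial.transform import Rotation as R
def cal(n):
    c=optics.get_calibration(n); return c
def proj2plane(c,px,z):
    f=240/np.tan(np.radians(c["vertical_fov"]/2)); px=np.atleast_2d(np.asarray(px,float)); E=c["extrinsics"]
    d=np.c_[(px[:,0]-c["cx"])/f,-(px[:,1]-c["cy"])/f,-np.ones(len(px))]@E[:3,:3].T
    return E[:3,3]+d*((z-E[2,3])/d[:,2])[:,None]
def tool():
    o=status.get_obs(); w,x,y,z=o["eef_rot"]; return o["eef_pos"],R.from_quat([x,y,z,w]).as_matrix(),o
def mask(im,lo,hi,roi=None):
    m=cv2.inRange(cv2.cvtColor(im,cv2.COLOR_BGR2HSV),lo,hi)
    if roi is not None:
        k=np.zeros_like(m);x0,y0,x1,y1=roi;k[y0:y1,x0:x1]=255;m&=k
    return m
def big(m):
    c=max(cv2.findContours(m,cv2.RETR_EXTERNAL,cv2.CHAIN_APPROX_NONE)[0],key=cv2.contourArea);return c
E
python3 - <<'E'
from h import *
c=cal("top"); im=cv2.imread("pics/top0.png")
p,M,_=tool(); print("tool axes cols\n",M.round(3))
print(proj2plane(c,[[330,245]],.08)[0].round(4),"post;")
for nm,lo,hi,z in(("blue",(95,120,60),(125,255,255),.042),("orange",(5,150,120),(22,255,255),.064)):
    k=big(mask(im,lo,hi,(300,200,430,290))); r=cv2.boxPoints(cv2.minAreaRect(k)); print(nm,r.round(1).tolist()); print(proj2plane(c,r,z).round(4))
print(proj2plane(c,[[313,250],[316,269],[411,216],[415,251]],.007).round(3))
print(proj2plane(c,[[380,236]],.089).round(3))
E
```

```text
tool axes cols
 [[-0.001  0.237  0.972]
 [-0.001  0.972 -0.237]
 [-1.    -0.001 -0.   ]]
[0.5431 0.058  0.08  ] post;
blue [[317.3999938964844, 230.60000610351562], [353.20001220703125, 224.89999389648438], [358.70001220703125, 259.6000061035156], [322.79998779296875, 265.29998779296875]]
[[0.5732 0.0822 0.042 ]
 [0.5856 0.0124 0.042 ]
 [0.5181 0.001  0.042 ]
 [0.5059 0.0704 0.042 ]]
orange [[369.6000061035156, 225.10000610351562], [372.0, 224.89999389648438], [373.79998779296875, 244.89999389648438], [371.3999938964844, 245.10000610351562]]
[[ 0.5833 -0.017   0.064 ]
 [ 0.5838 -0.0216  0.064 ]
 [ 0.5458 -0.0254  0.064 ]
 [ 0.5453 -0.0207  0.064 ]]
[[ 0.537  0.09   0.007]
 [ 0.499  0.084  0.007]
 [ 0.61  -0.107  0.007]
 [ 0.539 -0.115  0.007]]
[[ 0.561 -0.034  0.089]]
```

```bash
python3 -m jog '[-14,-94,110,0,100,-28,-188,220,0,100,-42,-200,230,0,100,-42,-200,230,0,100,-42,-200,230,0,100]'; python3 -m jog '[-28,-271,322,0,100,-28,-271,322,0,100,-28,-271,322,0,100,-28,-271,322,0,100,-28,-271,322,0,100]';python3 -c "
from h import *
p,M,o=tool();print(p.round(4),M.round(3),o['q'].round(3))"
```

```text
time_s: 0.65
eef_pos: [0.2798, 0.355, 0.2644]
eef_rot: [0.702, 0.084, 0.702, -0.084]
wrist_force: [-0.2, -0.7, -0.2]
opening: 0.999
time_s: 1.15
eef_pos: [0.4275, 0.1536, 0.2811]
eef_rot: [0.702, 0.084, 0.702, -0.084]
wrist_force: [0.5, 0.9, -0.0]
opening: 0.999
[0.4275 0.1536 0.2811] [[ 0.     0.237  0.972]
 [ 0.     0.972 -0.237]
 [-1.     0.     0.   ]] [ 0.082 -0.141  1.834  0.     1.449 -1.249]
```

```bash
python3 -m jog '[-20,-147,172,42,100,-20,-147,172,42,100,-20,-147,172,42,100,-20,-147,172,42,100,-20,-147,172,42,100]'; for i in 1 2;do python3 -m jog '[0,0,0,42,100,0,0,0,42,100,0,0,0,42,100,0,0,0,42,100,0,0,0,42,100]';done; python3 -m jog '[0,0,0,30.3,100,0,0,0,30.3,100,0,0,0,30.3,100,0,0,0,30.3,100,0,0,0,30.3,100]'
python3 -c "
from h import *
p,M,o=tool();print(p.round(4),M.round(3),o['q'].round(3))
c=cal('wrist');im=optics.camera('wrist')[:,:,::-1];cv2.imwrite('pics/w1.png',im);np.save('w1.npy',c,allow_pickle=True)"
```

```text
time_s: 1.65
eef_pos: [0.5606, -0.0315, 0.3007]
eef_rot: [0.624, 0.333, 0.624, -0.333]
wrist_force: [-0.6, -0.1, 0.1]
opening: 1.0
time_s: 2.15
eef_pos: [0.5589, -0.028, 0.3004]
eef_rot: [-0.463, -0.534, -0.464, 0.534]
wrist_force: [-0.0, 0.5, 0.1]
opening: 0.998
time_s: 2.65
eef_pos: [0.5589, -0.028, 0.3005]
eef_rot: [-0.242, -0.664, -0.242, 0.665]
wrist_force: [-0.4, 0.9, 0.6]
opening: 1.0
time_s: 3.15
eef_pos: [0.559, -0.028, 0.3005]
eef_rot: [-0.061, -0.704, -0.062, 0.705]
wrist_force: [1.1, 0.7, -0.3]
opening: 1.001
[ 0.559  -0.028   0.3005] [[-0.001  0.173 -0.985]
 [ 0.    -0.985 -0.173]
 [-1.    -0.     0.001]] [-0.262  0.097  1.562 -0.     1.484  1.134]
```

View pics/w1.png

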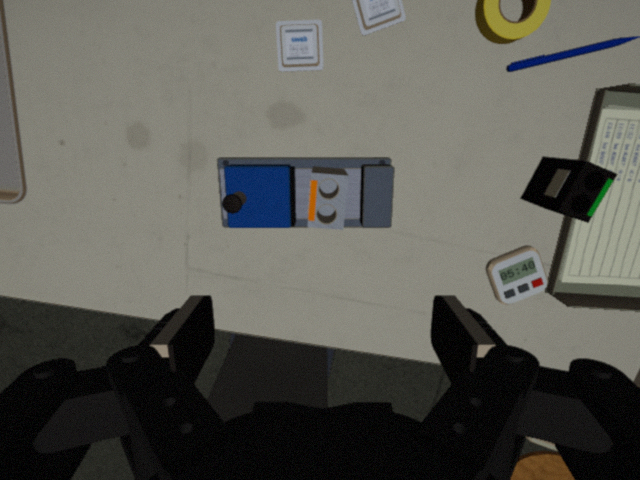

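The wrist view shows the base at (218–393, 157–230), the blue jaw at (223–296, 163–228) with its post cap at (232, 203), the block top at (308–347, 170–230) with the orange edge on the left, and the grey fixed jaw at (361–393, 165–227). I'll fit these now.

```bash
cat > fit.py <<'E'
from h import *
def fit(im,c,roi=(200,140,410,250)):
    x0,y0,x1,y1=roi
    b=big(mask(im,(100,130,50),(130,255,255),roi)); 
    r=cv2.boxPoints(cv2.minAreaRect(b)); print("blue px",r.round(1).tolist()); print(proj2plane(c,r,.042).round(4).tolist())
    o=big(mask(im,(5,150,120),(22,255,255),roi)); r=cv2.boxPoints(cv2.minAreaRect(o)); print("orange px",r.round(1).tolist())
    print(proj2plane(c,r,.064).round(4).tolist())
    hsv=cv2.cvtColor(im,cv2.COLOR_BGR2HSV)
    for y in range(y0,y1,12): print(y,[tuple(int(v) for v in hsv[y,x]) for x in range(300,400,8)])
E
python3 - <<'E'
from fit import *
im=cv2.imread("pics/w1.png");c=np.load("w1.npy",allow_pickle=True).item()
fit(im,c)
cv2.imwrite("pics/w1c.png",cv2.resize(im[145:240,210:400],None,fx=4,fy=4,interpolation=cv2.INTER_CUBIC))
E
```

```text
blue px [[224.0, 166.0], [290.0, 166.0], [290.0, 226.0], [224.0, 226.0]]
[[0.5767, 0.0819, 0.042], [0.5891, 0.0119, 0.042], [0.5233, 0.0019, 0.042], [0.5104, 0.0751, 0.042]]
orange px [[307.79998779296875, 219.60000610351562], [311.1000061035156, 179.8000030517578], [316.79998779296875, 180.3000030517578], [313.5, 220.10000610351562]]
[[0.5391, -0.0166, 0.064], [0.5811, -0.0131, 0.064], [0.5816, -0.0189, 0.064], [0.5396, -0.0226, 0.064]]
140 [(23, 22, 137), (25, 20, 140), (25, 20, 139), (30, 18, 141), (23, 24, 139), (25, 23, 142), (20, 23, 136), (34, 26, 137), (30, 21, 135), (32, 24, 137), (28, 24, 139), (33, 22, 138), (30, 24, 139)]
152 [(30, 19, 136), (25, 23, 136), (26, 26, 138), (23, 24, 141), (23, 31, 140), (23, 22, 138), (35, 21, 133), (30, 17, 134), (30, 25, 134), (30, 19, 134), (36, 19, 136), (28, 24, 138), (26, 27, 132)]
164 [(103, 70, 76), (114, 57, 85), (106, 52, 83), (107, 55, 84), (104, 61, 80), (106, 52, 83), (108, 56, 82), (110, 50, 77), (110, 52, 44), (108, 68, 45), (120, 19, 27), (93, 45, 51), (19, 26, 137)]
176 [(120, 31, 123), (113, 34, 121), (106, 35, 125), (108, 
[... 670 characters left out ...]
128), (114, 38, 128), (105, 34, 74), (109, 61, 80), (105, 58, 79), (108, 61, 83), (30, 18, 139)]
224 [(103, 57, 81), (106, 37, 131), (111, 31, 130), (72, 11, 112), (114, 30, 134), (111, 31, 130), (109, 63, 85), (109, 54, 89), (112, 49, 78), (112, 56, 82), (113, 62, 82), (111, 57, 85), (21, 19, 136)]
236 [(35, 20, 141), (25, 20, 138), (25, 24, 139), (27, 18, 141), (22, 20, 141), (19, 29, 139), (24, 26, 136), (23, 25, 134), (20, 22, 139), (20, 27, 141), (25, 23, 136), (25, 22, 138), (23, 22, 138)]
248 [(23, 24, 138), (30, 24, 138), (24, 18, 140), (32, 24, 141), (27, 18, 141), (24, 27, 141), (19, 26, 138), (21, 24, 136), (27, 21, 136), (32, 24, 136), (21, 24, 136), (33, 17, 137), (28, 23, 136)]
```

View pics/w1c.png

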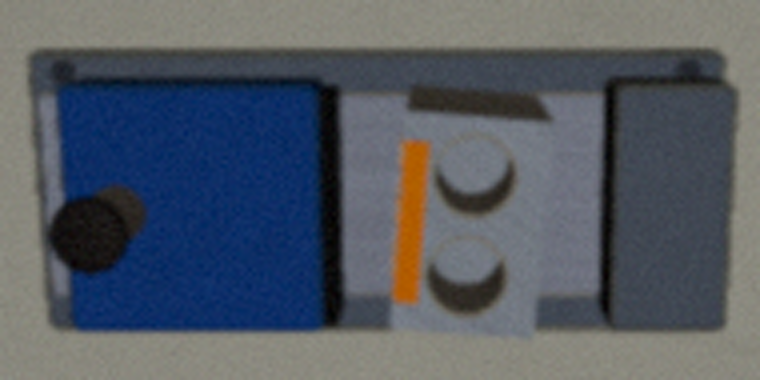

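Run:
```python
from h import *
c=np.load("w1.npy",allow_pickle=True).item()
print("cam",c["extrinsics"][:3,3].round(4))
P=lambda pts,z:proj2plane(c,np.array(pts)/4+[209.6,144.6],z)[:,:2]
ang=lambda a,b:np.degrees(np.arctan2(*(b-a)[::-1]))
w=P([(475,173),(468,275)],.089); print("wells",w.round(4),"mid",w.mean(0).round(4),"ang",ang(w[1],w[0]))
t=P([(410,108),(552,120),(533,338),(390,326)],.089); print("top corners",t.round(4).tolist(),t.mean(0).round(4),"long",ang(t[3],t[0]),ang(t[2],t[1]),np.linalg.norm(t-np.roll(t,1,0),axis=1).round(4))
f=P([(612,84),(735,84),(726,328),(609,328)],.042); print("fixed",f.round(4).tolist(),"ang",ang(f[3],f[0]),ang(f[2],f[1]),np.linalg.norm(f-np.roll(f,1,0),axis=1).round(4))
b=P([(60,84),(321,84),(325,329),(75,329)],.042); print("blue",b.round(4).tolist(),"ang",ang(b[2],b[1]),ang(b[1],b[0]),ang(b[2],b[3]))
s=P([(90,235)],.080);print("post cap",s)
fm=f[[0,3]].mean(0); bm=b[[1,2]].mean(0)
for yaw in(9,10,11):
    a=np.radians(yaw); ex=np.array([np.cos(a),np.sin(a)]);ey=np.array([-ex[1],ex[0]])
    org=fm+.027*ey; print(yaw,"origin",org.round(4),"blk",(w.mean(0)-org)@ex,(w.mean(0)-org)@ey,"post",(s[0]-org)@ex,(s[0]-org)@ey,"blueface",(bm-org)@ex,(bm-org)@ey, "jawx", (b.mean(0)-org)@ex,(f.mean(0)-org)@ex)
```

```text
cam [ 0.6266 -0.0161  0.4416]
wells [[ 0.5794 -0.031 ]
 [ 0.5544 -0.0338]] mid [ 0.5669 -0.0324] ang 6.375359657469705
top corners [[0.592, -0.0129], [0.5951, -0.0468], [0.5415, -0.0526], [0.5383, -0.017]] [ 0.5667 -0.0323] long 4.312717057399789 6.083338650882662 [0.0538 0.0341 0.0539 0.0357]
fixed [[0.6031, -0.065], [0.6089, -0.0976], [0.5424, -0.1104], [0.5367, -0.078]] ang 11.039333461289417 10.913248227821981 [0.0677 0.0331 0.0677 0.033 ]
blue [[0.5772, 0.0813], [0.5895, 0.0122], [0.5225, 0.0008], [0.5102, 0.0702]] ang 9.617241292733814 100.03666911175559 100.02286475866121
post cap [[0.54612157 0.06083349]]
9 origin [ 0.5657 -0.0448] blk 0.0031415735493931386 0.012096538443485308 post -0.0028039619895944548 0.10740433322455209 blueface -0.0015684991264813498 0.05218870958244862 jawx -0.002200562059935727 0.00029709867740379645
10 origin [ 0.5652 -0.0449] blk 0.003823423751731556 0.012035755832875415 post -0.0004578558822352174 0.10743279867787708 blueface -0.00018622669159033237 0.05220402284267197 jawx -0.00020449298342756938 8.601133913046023e-06
11 origin [ 0.5648 -0.045 ] blk 0.004504109302156879 0.011963082552890964 post 0.0018883896924611165 0.10742031459844503 blueface 0.0011961024697549837 0.05219520979027085 jawx 0.0017916383836243247 -0.0002798990295663943
```

Clamp yaw is about 10.1° with its origin at about (0.565, −0.045). The block is at (0.567, −0.032), turned about 5.5°. There is plenty of clearance, so I'll descend and grip across the 36 mm.

```bash
python3 -m jog '[40,6,-7,4.5,100,85,6,-7,4.5,100,130,6,-7,4.5,100,170,6,-7,4.5,100,190,6,-7,4.5,100]'; python3 -m jog '[20,0,0,0,100,40,0,0,0,100,55,0,0,0,100,60,0,0,0,100,60,0,0,0,100]'; python3 -m jog '[0,0,0,0,0,0,0,0,0,0,0,0,0,0,0,0,0,0,0,0,0,0,0,0,0]';python3 -m jog '[0,0,0,0,0,0,0,0,0,0,0,0,0,0,0,0,0,0,0,0,0,0,0,0,0]'
python3 -c "
from h import *
p,M,o=tool();print(p.round(4),M.round(3),o['q'].round(3),o['opening'])
cv2.imwrite('pics/s2.png',cv2.resize(optics.camera('side')[100:320,240:460,::-1],None,fx=2.5,fy=2.5))"
```

```text
time_s: 3.7
eef_pos: [0.5644, -0.032, 0.1066]
eef_rot: [-0.034, -0.704, -0.036, 0.708]
wrist_force: [0.5, -0.7, -0.4]
opening: 1.002
time_s: 4.2
eef_pos: [0.5667, -0.0326, 0.0503]
eef_rot: [-0.034, -0.706, -0.034, 0.707]
wrist_force: [0.3, 0.7, -0.1]
opening: 1.002
time_s: 4.7
eef_pos: [0.5677, -0.0327, 0.0518]
eef_rot: [0.034, 0.707, 0.034, -0.706]
wrist_force: [-1.1, 0.5, 5.3]
opening: 0.414
time_s: 5.2
eef_pos: [0.5677, -0.0327, 0.0518]
eef_rot: [0.034, 0.707, 0.034, -0.706]
wrist_force: [-1.5, 0.8, 5.9]
opening: 0.41
[ 0.5677 -0.0327  0.0518] [[ 0.001  0.096 -0.995]
 [-0.    -0.995 -0.096]
 [-1.     0.    -0.001]] [-0.266  0.391  1.745  0.     1.004  1.208] 0.40994549437399996
```

View pics/s2.png

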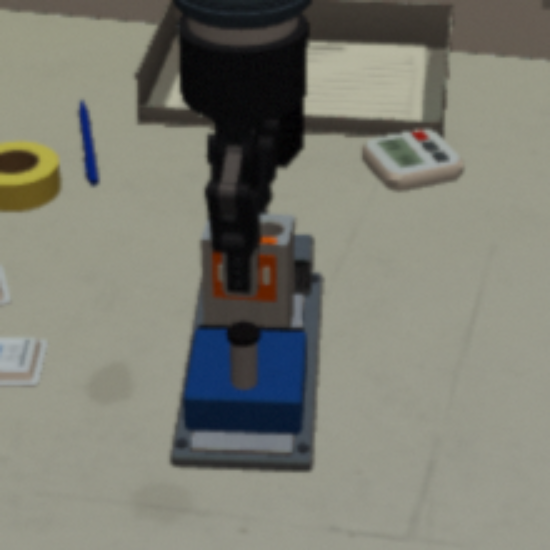

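The strip face is to +y and the fingers straddle the block, closed on about 35 mm, so the grip holds. Now lift, shift and turn.

```bash
python3 -m jog '[-12,0,0,0,0,-25,0,0,0,0,-40,2,1,0,0,-50,5,3,0,0,-50,7,4,0,0]'; python3 -m jog '[0,0,0,-8,0,0,0,0,-16,0,0,0,0,-24,0,0,0,0,-32,0,0,0,0,-40,0]'; python3 -m jog '[0,0,0,-8,0,0,0,0,-16,0,0,0,0,-24,0,0,0,0,-32,0,0,0,0,-40,0]'; python3 -m jog '[0,0,0,-8,0,0,0,0,-14.6,0,0,0,0,-14.6,0,0,0,0,-14.6,0,0,0,0,-14.6,0]'
python3 -c "
from h import *
p,M,o=tool();print(p.round(4),M.round(3),o['q'].round(3),o['opening'])
c=cal('wrist');im=optics.camera('wrist')[:,:,::-1];cv2.imwrite('pics/w3.png',im);np.save('w3.npy',c,allow_pickle=True)"
```

```text
time_s: 5.75
eef_pos: [0.5651, -0.0408, 0.1034]
eef_rot: [0.035, 0.708, 0.033, -0.705]
wrist_force: [0.9, 0.8, -2.6]
opening: 0.417
time_s: 6.25
eef_pos: [0.5633, -0.0402, 0.1005]
eef_rot: [-0.275, -0.651, -0.276, 0.652]
wrist_force: [-0.0, 1.1, -2.1]
opening: 0.414
time_s: 6.75
eef_pos: [0.5633, -0.0402, 0.1005]
eef_rot: [-0.481, -0.518, -0.482, 0.518]
wrist_force: [0.5, -0.8, -2.7]
opening: 0.413
time_s: 7.25
eef_pos: [0.5636, -0.0401, 0.1007]
eef_rot: [0.541, 0.455, 0.542, -0.455]
wrist_force: [-0.0, 0.2, -1.9]
opening: 0.411
[ 0.5636 -0.0401  0.1007] [[-0.     0.985  0.173]
 [ 0.     0.173 -0.985]
 [-1.    -0.    -0.   ]] [-0.281  0.311  1.734  0.     1.097 -0.455] 0.4113823877174922
```

View pics/w3.png

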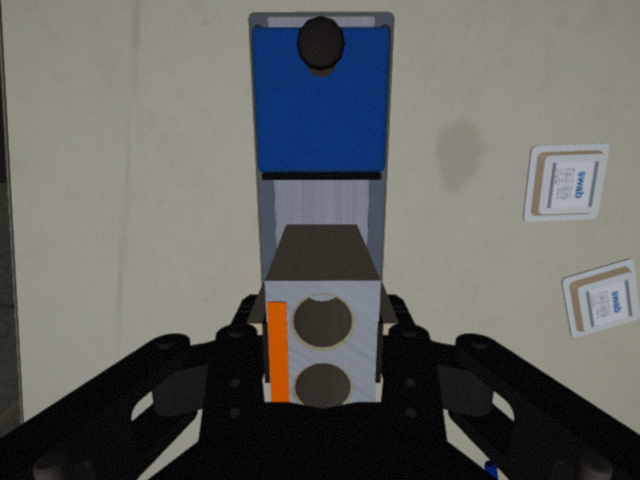

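The block is now lifted and turned, with orange on the left (clamp −x). It looks square and centred (block at px 265–381, jaw at px 252–388). I'll check the clearances numerically.

Run:
```python
from h import *
c=np.load("w3.npy",allow_pickle=True).item()
a=np.radians(10.1);A=np.array([[np.cos(a),np.sin(a)],[-np.sin(a),np.cos(a)]]);org=np.array([.5652,-.0449])
P=lambda pts,z:((proj2plane(c,pts,z)[:,:2]-org)@A.T*1000).round(1).tolist()
zt=.1007-.0518+.089
print("block top +y edge",P([(267,281),(381,281)],zt),"wells",P([(323,322),(322,384)],zt))
print("blue edges",P([(257,170),(385,170),(252,28),(390,28)],.042),"pad",P([(263,180),(382,180)],.042),"cap",P([(320,43)],.08))
```

```text
block top +y edge [[-17.3, 30.2], [17.6, 30.1]] wells [[-0.1, 16.2], [-0.5, -6.8]]
blue edges [[-35.6, 54.9], [33.5, 54.9], [-34.7, 123.6], [32.9, 123.5]] pad [[-32.6, 49.6], [32.1, 49.5]] cap [[-1.2, 108.6]]
```

```bash
python3 -m jog '[15,0,0,0,0,28,0,0,0,0,38,0,0,0,0,45,0,0,0,0,47,0,0,0,0]'; python3 -m jog '[1,0,0,0,0,1,0,0,0,0,1,0,0,0,0,1.5,0,0,0,0,1.5,0,0,0,0]'
```

```text
time_s: 7.8
eef_pos: [0.5628, -0.0398, 0.0522]
eef_rot: [0.541, 0.454, 0.543, -0.454]
wrist_force: [0.1, 0.3, -2.5]
opening: 0.414
time_s: 8.3
eef_pos: [0.564, -0.0401, 0.0527]
eef_rot: [0.542, 0.454, 0.542, -0.454]
wrist_force: [-0.2, -0.4, -1.9]
opening: 0.412
```

```bash
python3 -m jog '[0.5,0,0,0,0,1,0,0,0,0,1.3,0,0,0,0,1.3,0,0,0,0,1.3,0,0,0,0]'; python3 -m jog '[0,0,0,0,60,0,0,0,0,90,0,0,0,0,100,0,0,0,0,100,0,0,0,0,100]'
```

```text
time_s: 8.8
eef_pos: [0.5639, -0.0401, 0.0518]
eef_rot: [0.542, 0.454, 0.542, -0.454]
wrist_force: [-2.2, -0.2, 4.7]
opening: 0.418
time_s: 9.3
eef_pos: [0.5638, -0.0401, 0.051]
eef_rot: [0.542, 0.454, 0.542, -0.454]
wrist_force: [-0.3, 0.3, 0.0]
opening: 1.004
```

Released, with the block seated at TCP z = 0.0518, the same as at the grasp. The open fingers can slide straight along +y over to the post and grip it across x.

```bash
python3 -m jog '[0,0,-25,0,100,0,0,-50,0,100,0,0,-80,0,100,0,0,-103,0,100,3,0,-103,0,100]'; python3 -m jog '[0,0,0,0,0,0,0,0,0,0,0,0,0,0,0,0,0,0,0,0,0,0,0,0,0]';  python3 -m jog '[0,0,0,0,0,0,0,0,0,0,0,0,0,0,0,0,0,0,0,0,0,0,0,0,0]'
python3 -c "
from h import *
p,M,o=tool();print(p.round(4),o['opening'],o['wrist_force'])
c=cal('wrist');im=optics.camera('wrist')[:,:,::-1];cv2.imwrite('pics/w4.png',im)
cv2.imwrite('pics/s4.png',cv2.resize(optics.camera('side')[100:320,240:460,::-1],None,fx=2.5,fy=2.5))"
```

```text
time_s: 9.8
eef_pos: [0.5451, 0.0638, 0.0482]
eef_rot: [0.543, 0.453, 0.543, -0.453]
wrist_force: [-0.4, -0.8, 0.3]
opening: 0.993
time_s: 10.3
eef_pos: [0.5451, 0.0605, 0.0482]
eef_rot: [0.542, 0.454, 0.542, -0.455]
wrist_force: [-3.0, -1.3, 3.4]
opening: 0.201
time_s: 10.8
eef_pos: [0.5452, 0.0605, 0.0483]
eef_rot: [0.542, 0.453, 0.542, -0.455]
wrist_force: [-5.1, -2.4, 4.0]
opening: 0.199
[0.5452 0.0605 0.0483] 0.19885860465800073 [-5.10717972 -2.43847425  3.9711818 ]
```

View pics/s4.png

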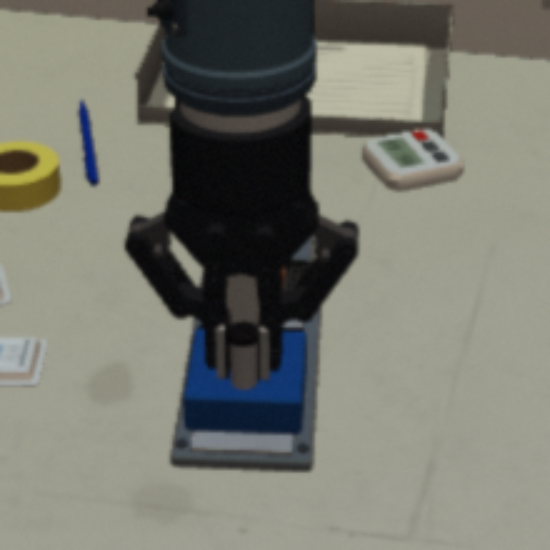

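The side view shows the pads closed on the steel post (opening about 17 mm). I'll slide toward −y and watch the force.

```bash
python3 -m jog '[0,0,3,0,0,0,0,7,0,0,0,0,11,0,0,0,0,14,0,0,0,0,16,0,0]'; python3 -m jog '[0,0,0.5,0,0,0,0,1,0,0,0,0,1.5,0,0,0,0,2,0,0,0,0,2,0,0]'; python3 -m jog '[0,0,0.5,0,0,0,0,1,0,0,0,0,1.5,0,0,0,0,2,0,0,0,0,2,0,0]'
```

```text
time_s: 11.4
eef_pos: [0.5477, 0.0459, 0.0483]
eef_rot: [0.541, 0.454, 0.543, -0.454]
wrist_force: [-4.5, 1.7, 5.6]
opening: 0.197
time_s: 11.9
eef_pos: [0.5481, 0.044, 0.0483]
eef_rot: [0.541, 0.454, 0.543, -0.454]
wrist_force: [-5.1, 1.7, 6.0]
opening: 0.197
time_s: 12.4
eef_pos: [0.5484, 0.042, 0.0483]
eef_rot: [0.541, 0.454, 0.543, -0.454]
wrist_force: [-5.4, 1.9, 6.5]
opening: 0.194
```

```bash
for i in 1 2 3; do python3 -m jog '[0,0,0.3,0,0,0,0,0.6,0,0,0,0,1,0,0,0,0,1,0,0,0,0,1,0,0]' | grep -E "pos|force"; done
```

```text
eef_pos: [0.5486, 0.0411, 0.0483]
wrist_force: [-4.5, 2.0, 5.5]
eef_pos: [0.5487, 0.0405, 0.0483]
wrist_force: [-5.7, 3.5, 7.2]
eef_pos: [0.5488, 0.0395, 0.0483]
wrist_force: [-5.5, 3.6, 6.8]
```

```bash
python3 -c "
from h import *
c=cal('wrist');im=optics.camera('wrist')[:,:,::-1];np.save('w5.npy',c,allow_pickle=True)
s=optics.camera('side')[:,:,::-1]
t=optics.camera('top')[:,:,::-1]
s=cv2.resize(s[140:300,290:400],None,fx=3,fy=3,interpolation=cv2.INTER_CUBIC);t=cv2.resize(t[190:290,300:430],None,fx=3,fy=3,interpolation=cv2.INTER_CUBIC)
o=np.zeros((480,330+390,3),np.uint8);o[:,:330]=s;o[:300,330:]=t;cv2.imwrite('pics/st5.png',o)"
```

```text
(no output)
```

View pics/st5.png

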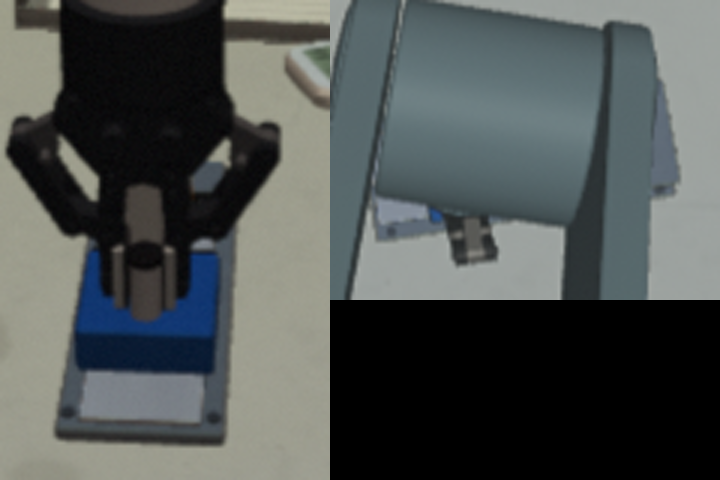

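The arm hides the block in both views. The jaw is moving with the gripper, so I'll keep pushing in 1 mm steps until the force rises clearly.

```bash
for i in 1 2; do python3 -m jog '[0,0,0.3,0,0,0,0,0.6,0,0,0,0,1,0,0,0,0,1,0,0,0,0,1,0,0]' | grep -E "pos|force"; done
```

```text
eef_pos: [0.549, 0.0387, 0.0482]
wrist_force: [-4.9, 4.1, 7.5]
eef_pos: [0.549, 0.0386, 0.0483]
wrist_force: [-6.0, 8.8, 7.6]
```

```bash
python3 -m jog '[0,0,0.5,0,0,0,0,1,0,0,0,0,1,0,0,0,0,1,0,0,0,0,1,0,0]' | grep -E "pos|force"; python3 -m jog '[0,0,0,0,30,0,0,0,0,60,0,0,0,0,100,0,0,0,0,100,0,0,0,0,100]'; python3 -m jog '[-30,0,0,0,100,-70,0,0,0,100,-110,0,0,0,100,-150,0,-20,0,100,-180,0,-40,0,100]';python3 -m jog '[0,0,-20,0,100,0,0,-40,0,100,0,0,-40,0,100,0,0,-40,0,100,0,0,-40,0,100]'
python3 -c "
from h import *
p,M,o=tool();print(p.round(4),M.round(3))
c=cal('wrist');im=optics.camera('wrist')[:,:,::-1];np.save('w6.npy',c,allow_pickle=True);cv2.imwrite('pics/w6.png',im)
cv2.imwrite('pics/s6.png',optics.camera('side')[:,:,::-1])"
```

```text
eef_pos: [0.549, 0.0386, 0.0482]
wrist_force: [-6.6, 11.8, 8.5]
time_s: 16.05
eef_pos: [0.5503, 0.0355, 0.048]
eef_rot: [0.542, 0.454, 0.542, -0.454]
wrist_force: [0.2, 0.7, -0.7]
opening: 0.958
time_s: 16.55
eef_pos: [0.544, 0.0749, 0.2311]
eef_rot: [0.543, 0.455, 0.541, -0.454]
wrist_force: [0.8, 0.9, -0.3]
opening: 1.002
time_s: 17.05
eef_pos: [0.5362, 0.1138, 0.2278]
eef_rot: [0.542, 0.454, 0.542, -0.454]
wrist_force: [0.2, -0.6, -0.4]
opening: 0.999
[0.5362 0.1138 0.2278] [[-0.     0.985  0.175]
 [-0.     0.175 -0.985]
 [-1.    -0.     0.   ]]
```

View pics/w6.png

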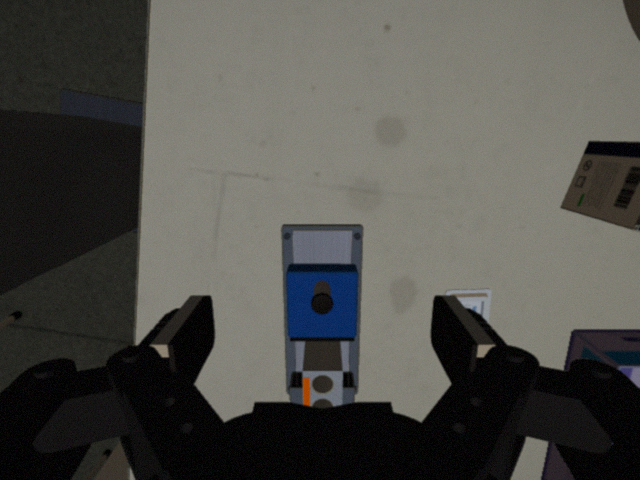

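Jaw and block look closed up, with orange on the left (−x). I'll go back above the clamp for a proper final check.

```bash
python3 -m jog '[-40,0,20,0,100,-72,0,50,0,100,-72,0,90,0,100,-72,0,130,0,100,-72,0,160,0,100]';python3 -m jog '[0,0,0,0,100,0,0,0,0,100,0,0,0,0,100,0,0,0,0,100,0,0,0,0,100]' | grep pos
python3 -c "
from h import *
c=cal('wrist');im=optics.camera('wrist')[:,:,::-1];np.save('w7.npy',c,allow_pickle=True);cv2.imwrite('pics/w7.png',im)
s=optics.camera('side')[:,:,::-1]
a=cv2.resize(im[60:300,240:400],None,fx=2.5,fy=2.5,interpolation=cv2.INTER_CUBIC)
b=cv2.resize(s[160:310,290:400],None,fx=3.4,fy=4,interpolation=cv2.INTER_CUBIC)
cv2.imwrite('pics/f7.png',np.hstack([a,b[:600]]));print(a.shape,b.shape)"
```

```text
time_s: 17.65
eef_pos: [0.5645, -0.0459, 0.3003]
eef_rot: [0.542, 0.454, 0.541, -0.455]
wrist_force: [0.2, 0.4, -0.7]
opening: 0.997
eef_pos: [0.5642, -0.042, 0.3001]
(600, 400, 3) (600, 374, 3)
```

View pics/f7.png

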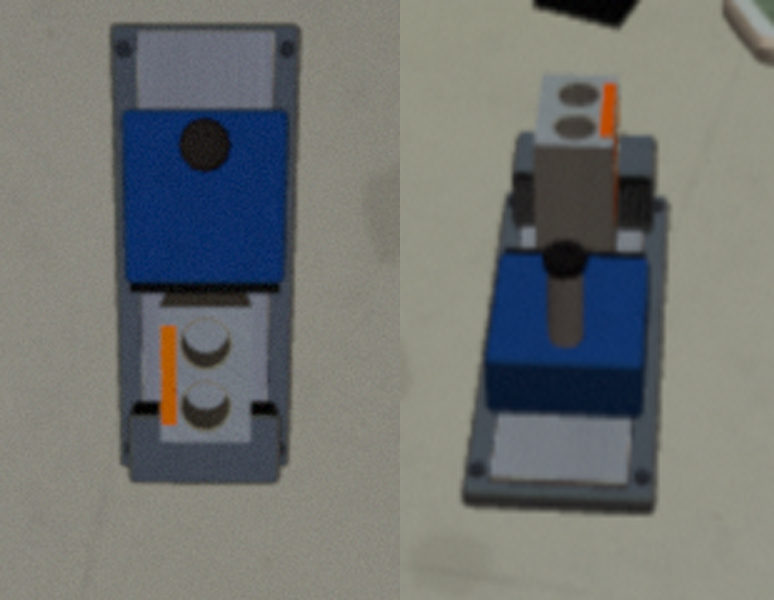

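The block stands between both jaws with orange on the open −x side (left in the wrist view, right in the side view), and the jaw touches it. I'll do a quick numeric check.

Run:
```python
from h import *
c=np.load("w7.npy",allow_pickle=True).item()
a=np.radians(10.1);A=np.array([[np.cos(a),np.sin(a)],[-np.sin(a),np.cos(a)]]);org=np.array([.5652,-.0449])
P=lambda pts,z:((proj2plane(c,np.array(pts)/2.5+[239.7,59.7],z)[:,:2]-org)@A.T*1000).round(1)
print("base +y end (141)",P([(112,24),(300,24)],.012).tolist())
print("cap",P([(205,145)],.08).tolist(),"wells",P([(206,343),(206,405)],.089).tolist(),"block top corners",P([(161,306),(249,306),(250,442),(161,441)],.089).tolist())
print("blue edge",P([(130,284),(286,284),(123,110),(288,110)],.042).tolist(),"fixed grey edge",P([(135,415),(278,415)],.042).tolist(),"black pad far",P([(135,403),(278,403)],.042).tolist())
```

```text
base +y end (141) [[-41.4, 139.3], [39.9, 139.5]]
cap [[-0.9, 86.7]] wells [[-0.3, 13.1], [-0.3, -11.6]] block top corners [[-17.7, 27.4], [16.2, 27.5], [17.4, -26.8], [-18.2, -26.4]]
blue edge [[-33.3, 31.0], [34.2, 31.2], [-34.8, 102.0], [33.2, 102.1]] fixed grey edge [[-32.2, -27.4], [32.2, -27.2]] black pad far [[-32.1, -21.8], [32.0, -21.6]]
```

```bash
python3 -c "
from bench import status,hand_in
print(status.get_obs()['time_s']);print(hand_in())"
```

```text
18.25
the job is handed in; nothing more can be done
None
```

The silver block is turned a quarter turn and clamped between both jaws, with its orange strip facing the open −x side. I handed the job in at 18.25 s of the 46 s allowed.

**What I did:** I gripped the block across its 36 mm side, lifted it, turned it 94.6° and set it back on the bed. I then gripped the jaw's post and slid the jaw in until it stopped moving and the force rose from about 4 N to 12 N. After that I let go and backed off to 0.30 m above the desk.

**Last checks (wrist camera, clamp frame):**

| Quantity | Measured | Allowed |
|---|---|---|
| Block x | about −0.5 mm | ±15 mm |
| Block y | about +0.6 mm | ±5 mm |
| Jaw post y | 86.7 mm | 83 to 91 mm |
| Squareness | within about 1° | 10° |

The side and wrist views also show the block standing on the bed, with the strip on the −x side.

**One disagreement:** the clamp's +y end measured 139.4 mm instead of 141 mm. The gripper's own position at contact gave the post at 85.2 mm rather than 86.7 mm. So my origin for the clamp may be off by 1 to 2 mm along y, which still leaves everything within the limits.

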